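Snap the battery stick into its spring clips and slide it home

TASK

Take the thick battery stick out of its charging dock and, with its button end pointing at the sled's end housing but still short of it, press it level and straight down between the two pairs of spring fingers until they have snapped over it and you feel it bottom firmly on its seats (6 N or more, never 22 N). Then slide it along inside the clips, under the hood, until you feel the button bear on the end plate (3 N or more, never 12 N), and let go. Leave the thin stick and everything else on the bench undisturbed.

Things in the scene. Friction and masses are not known exactly. Their poses are not given: they have to be found in the camera images.
- stick_center (a point): Centre of the thick battery stick: dark round rod, 30 mm diameter, body 100 mm long, about 0.17 kg (weight and friction vary a little), lying level in a grey charging dock, axis 33 mm above the bench; lifts straight up. x runs along the rod towards its button end; a grey band circles the rod near that end, the other end is flat. It may be rolled about x.
- stick_button (a point): Tip of the thick stick's button (steel, 12 mm diameter, standing 4 mm out of the end face), on the axis, 54 mm from the centre; same axes.
- stick_tail (a point): Middle of the thick stick's flat end, on its axis, 50 mm from the centre; same axes.
- dock_a: Grey dock under the thick stick, fixed, 100 mm by 50 mm, x along the stick. V blocks 30 mm tall at 35 to 45 mm either side of its middle hold the stick; in between it is open down to a 6 mm floor plate, so the stick can be gripped there from above, across its diameter. Origin on the bench under the middle.
- dock_b: Second dock of the same shape, holding the thin stick.
- sled_seat (a point): Where the thick stick's centre belongs in the end, on the fixed white battery sled: x level along the sled towards its end housing, y across, z up; 36 to 44 mm above the bench (packing). Along x from here: rear wall (34 mm tall, inner face at -74 mm), clips at -40 and +24 mm, end housing +46 to +60 mm. Gripper fingers have room between the clips, -35 to +19 mm.
- sled_start (a point): Where the thick stick's centre best goes down before it is slid: 15 mm behind sled_seat (-x), same axes and height. 9 mm more to the rear it meets the rear wall, 7 mm more forward the button meets the hood. Once seated it must slide +x by about 15 mm; that takes only 1 or 2 N if it is not being pressed down meanwhile.
- clip_rear (a point): Rear clip, at the seated rod's axis: a seat block 10 mm long, its top 15 mm below this point, between two upright sprung steel fingers 10 mm wide at y = -19 and +19 mm, reaching 21 mm above this point. At their lips, 11 mm above it, they leave 22 mm; they flare to 40 mm at the top. Same axes as sled_seat.
- clip_front (a point): Front clip, same shape. A rod pressed from above meets the fingers with its axis some 23 mm above this point and must spread them (about 10 N in all, both clips together), which eases off to nothing below about 10 mm; it is down when it stops dead on the seats, its axis at this height (give or take the measuring error).
- sled_stop (a point): Inside of the rigid end plate, where the button must bear: 54 mm in +x from sled_seat, same height and axes. A hood reaches 8 mm back over it, its underside 18 mm above this point (3 mm over a seated stick), with side walls 46 mm apart.
- sled: The same sled with its clips, 140 mm by 54 mm, base plate 6 mm thick. It stands on 1 to 9 mm of packing; origin on the underside of the base plate, 35 mm straight below sled_seat, same axes. Stick and sled stand up to 22 N of contact force between them.
- seats: The two rigid seat blocks of the clips, part of the sled; same origin and axes as the sled. The stick must be felt to bear on them with at least 6 N for a moment (0.1 s) when pressed down.
- end_plate: The rigid end plate of the sled; same origin and axes as the sled. The button must be felt to bear on it with at least 3 N for a moment, and never with more than 12 N.
- stick: The thick stick itself; origin at its centre, x towards its button.
- thin_center (a point): Centre of the thin battery stick (20 mm diameter, 95 mm long), in another dock like the first; leave it there.
- driver: Screwdriver lying on the bench, a bystander.
- solder: Reel of 54 mm diameter, a bystander.
- flux: Small amber bottle, 62 mm tall, a bystander.
- spanner: Small spanner lying on the bench, a bystander.
- enclosure: White printed computer case, 135 mm tall, a bystander.
- board: Green circuit board, 85 mm by 56 mm, a bystander.
- meter: Yellow hand meter, 150 mm by 78 mm, 34 mm tall, a bystander.
There are look-alikes about, which are no part of the job. Leave any blue look-alike of the sled alone.

How it is judged (in metres and radians):
On the way, in this order (a step that is already met when the one before it is completed fails the run):
1. the thick stick is pressed fully down into both clips, bearing on the seats with more than 6 N, its button still more than 4 mm short of the end plate (z of stick_button in the frame of sled_seat between -0.002 and 0.002 m and y of stick_button in the frame of sled_seat between -0.003 and 0.003 m and z of stick_tail in the frame of sled_seat between -0.002 and 0.002 m and y of stick_tail in the frame of sled_seat between -0.003 and 0.003 m and contact force between stick and seats above 6 N and x of stick_button in the frame of sled_stop between -0.03 and -0.004 m), for 0.1 s.
2. it has been slid along until the button bears on the end plate with more than 3 N (z of stick_button in the frame of sled_seat between -0.002 and 0.002 m and y of stick_button in the frame of sled_seat between -0.003 and 0.003 m and z of stick_tail in the frame of sled_seat between -0.002 and 0.002 m and y of stick_tail in the frame of sled_seat between -0.003 and 0.003 m and contact force between stick and end_plate above 3 N), for 0.05 s.
At the end, for the whole second after the job is handed in: The thick stick is at rest in both clips of the sled, both its ends within 2 mm of seat height and 3 mm of the sled's centre line, its button end at the end plate with a gap of at most 1.2 mm, and released (z of stick_button in the frame of sled_seat between -0.002 and 0.002 m and y of stick_button in the frame of sled_seat between -0.003 and 0.003 m and z of stick_tail in the frame of sled_seat between -0.002 and 0.002 m and y of stick_tail in the frame of sled_seat between -0.003 and 0.003 m and x of stick_button in the frame of sled_stop between -0.0012 and 0.002 m and linear speed of stick below 0.02 m/s); the robot touches nothing.
It fails at once if the stick is forced against the sled (its clips, seats or end plate) with more than 22 N (contact force between stick and sled above 22 N).
It fails at once if the button is forced against the end plate with more than 12 N (contact force between stick and end_plate above 12 N).
It fails at once if the thin stick is moved by more than 15 mm (distance of thin_center from where it was at the start of the episode above 0.015 m).
It fails at once if a bystander is moved by more than 30 mm (distance of any of driver, solder, flux, spanner, enclosure, board, meter from where it was at the start of the episode above 0.03 m).
It also fails if it takes over 72 s, if anything falls off the work surface, if the arm or the gripper's body presses on something with over 40 N, if the wrist force passes 120 N, or if a joint passes its speed limit or range.

ROBOT

A 6-joint arm with a two-finger parallel gripper is mounted at the origin on the work surface. World frame = base frame: x ahead of the robot, y to its left, z up, the work surface at z = 0. Lengths are in mm, angles in degrees, forces in N, time in s.
With the tool pointing down it reaches from about 350 to 850 mm from the base axis. Payload 8.1 kg.
Tool frame: the origin (TCP) lies on the centre line of the jaws, within the pads' length; the fingertips stand 11 mm ahead of it and the grasp point (between the pads) lies 8 mm behind it; z points along the fingers, y is the direction in which the jaws open and shut (so a half turn about z gives the same grasp; the last joint's range is limited). The gripper opens to 85 mm and grips with 20 to 120 N. Pads are 22 mm wide; open, the fingers measure 114 mm over their backs; the gripper's body (76 mm by 85 mm) begins 54 mm behind the grasp point. The pads swing forward as they close: fully open they stand 13 mm farther back than shut.
Start: joints at [-70.096, 7.471, 85.268, -0, 87.261, -4.893], TCP at [251.668, -544.673, 242.292] pointing down, gripper open.
Joint ranges: [-169.43, 169.43], [-51.17, 129.36], [1.28, 143.12], [-76.62, 256.62], [0, 156.53], [-152.29, 152.29]. Speed limits (degrees/s): [136.94, 136.94, 159.86, 180, 180, 180].

INTERFACE

Orientations are given as [roll, pitch, yaw] about the fixed x, y, z axes, in that order (R = Rz(yaw) Ry(pitch) Rx(roll)).
In Python, from bench import telemetry, viewer, r gives the robot as it stands.
- The arm moves only by the shell command python3 -m inch 'ROWS' [FORCE]. ROWS is JSON, a list of rows, each a list of 3 entries, a list of its own where there are three numbers: the shift along the tool's x, y, z in cm, then the turn, a rotation vector about the tool's x, y, z in rad, then the opening, from 0 (shut) to 1 (fully open). A call has 1 to 20 rows; each row is the pose to reach, as a shift and turn from the pose commanded when the call began, along the tool's axes at that moment; what a row does not reach only later rows make up. A row lasts 1/10 s, in which the tool goes at most 50 mm and 8.59 degrees, less where a joint would pass 70% of its speed; a pose out of reach is approached as far as the arm can. A call with a gripper value outside its range is refused whole. The fingers move at their own pace and stop on an object; FORCE is the grip in N (left out, the last holds). Time passes only in rows, so rows that repeat a pose let the fingers close. It gives the time, the measured TCP pose, the force and the opening at its end, in the units of the state.
- telemetry.sense(): the state, without advancing time (a new reading comes with each control period).
- viewer.snapshot(name): name is "scene" or "side" or "wrist"; returns the picture (400x640x3 uint8, red, green, blue); there is no depth.
- viewer.camera_model(name): a dict with "fx", "fy", "cx", "cy" (pixels), "dist" ([k1, k2, p1, p2, k3] as OpenCV has them; the pictures are not rectified), "cam_to_world" (4x4, takes a point from camera to world coordinates); the wrist camera has in their place "mount" (4x4, takes a point from camera to tool coordinates, whose origin is the TCP and whose axes are the flange's). Camera axes: x right, y down, z forward; pixel columns grow to the right and rows downward; lengths in mm; the calibration is good to about 2 mm. A picture is of the moment at which its call begins: read the wrist's pose just before it. camera_model takes no time and is no camera call.
- r.hand_in(): hands the job in, once; it reports no verdict.
The state is a dict: "time": time; "joint_pos": joint angles; "qd": joint speeds; "joint_efforts": joint torques, N m; "tool_pos": TCP position; "tcp_rot": TCP orientation; "ft_force": force on the tool from outside, world axes, zero at the start; "wrist_torque": the same for the moment, N m; "finger_gap": finger opening in mm.
Only numpy, scipy, OpenCV 4.12 (cv2) and the standard library are available. Lean on these libraries where they do the work, as an engineer would, in place of code of your own. Each camera call takes 0.05 s, during which the arm holds its last target.

## Working session

There is one attempt and no reset: what is moved stays moved. The work goes in short steps, Python scripts to look and compute and a shell command to move; the robot and the scene stay as the last step left them, time stands still between calls to the robot, and variables do not carry over. Pictures are saved under pics/ and viewed, and the job is handed in when it is done.

```bash
ls; mkdir -p pics
python3 - <<'E'
from bench import telemetry, viewer, r
import cv2, numpy as np
print(telemetry.sense())
for n in ["scene","side","wrist"]:
    m=viewer.camera_model(n); print(n,{k:(np.round(v,4).tolist()) for k,v in m.items()})
    cv2.imwrite(f"pics/{n}0.png",viewer.snapshot(n)[:,:,::-1])
E
```

```text
pics
{'time': 0.0, 'joint_pos': array([-7.00979941e+01,  7.51499888e+00,  8.53293490e+01, -9.93139139e-04,
        8.72607660e+01, -4.89372600e+00]), 'qd': array([ 0.0412318 , -0.04149231,  0.01607003, -0.01725017, -0.07059153,
       -0.05011529]), 'joint_efforts': array([-1.24058803e-03, -5.69409835e+01, -5.00546622e+01, -3.64448370e-04,
        1.50090567e-02, -1.78849660e-05]), 'tool_pos': array([ 251.45977886, -544.18621505,  241.244875  ]), 'tcp_rot': array([-1.79895185e+02, -7.97873256e-03,  2.47957730e+01]), 'ft_force': array([-0.74775195, -0.05745748, -0.73039556]), 'wrist_torque': array([ 0.05593934, -0.03017935, -0.0273071 ]), 'finger_gap': 85.04409697399998}
scene {'fx': 473.3234, 'fy': 473.3234, 'cx': 313.8367, 'cy': 205.8945, 'dist': [0.0341, 0.0, 0.0, 0.0, 0.0], 'cam_to_world': [[0.719, 0.5238, -0.4567, 1196.1609], [0.6949, -0.5514, 0.4616, -659.232], [-0.01, -0.6493, -0.7605, 1257.7394], [0.0, 0.0, 0.0, 1.0]]}
side {'fx': 403.1583, 'fy': 403.1583, 'cx': 319.6363, 'cy': 197.2049, 'dist': [-0.0791, 0.0, 0.0, 0.0, 0.0], 'cam_to_world': [[-0.9524, -0.223, 0.208, 275.5133], [-0.3048, 0.6749, -0.672, 844.3221], [0.0095, -0.7034, -0.7107, 873.944], [0.0, 0.0, 0.0, 1.0]]}
wrist {'fx': 318.0946, 'fy': 318.0946, 'cx': 319.4483, 'cy': 197.1373, 'dist': [-0.0593, 0.0, 0.0, 0.0, 0.0], 'mount': [[-0.0001, -0.9607, -0.2776, 70.371], [1.0, -0.0002, 0.0003, 0.0063], [-0.0003, -0.2776, 0.9607, -131.3585], [0.0, 0.0, 0.0, 1.0]]}
```

View pics/scene0.png

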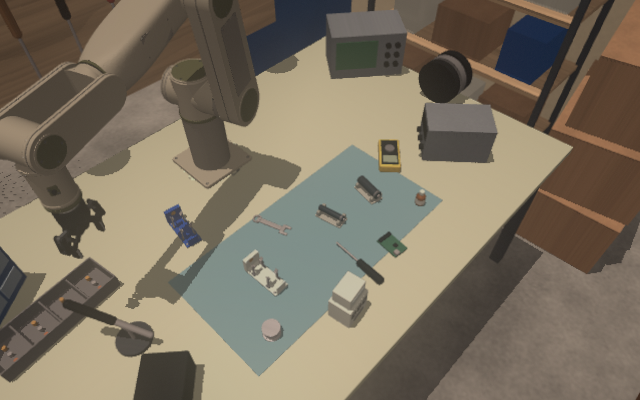

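View pics/side0.png

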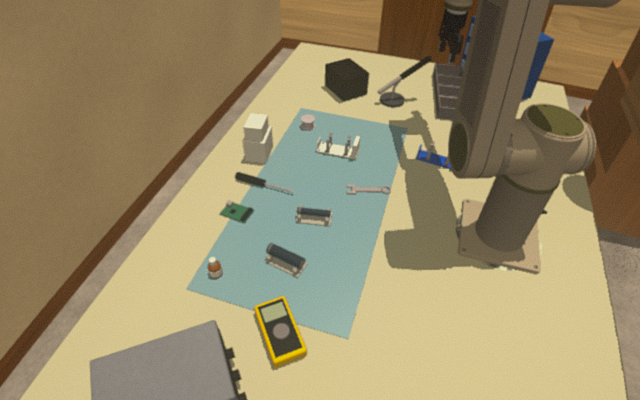

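View pics/wrist0.png

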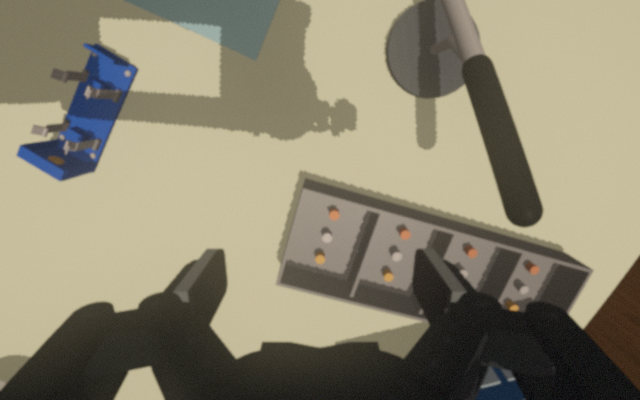

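Candidates for the stick are dark rods in docks at scene (369,188) / side (286,258) and scene (331,215) / side (314,214). Candidates for the sled are the white one at scene (265,273) / side (338,147) and the blue look-alike at scene (181,226). I'll check them in close crops.

Run:
```python
import cv2, numpy as np
s=cv2.imread("pics/scene0.png"); d=cv2.imread("pics/side0.png")
def c(im,u,v,w,h,k): return cv2.resize(im[v:v+h,u:u+w],None,fx=k,fy=k,interpolation=cv2.INTER_CUBIC)
cv2.imwrite("pics/c1.png",np.vstack([c(s,305,170,95,62,8),]))
cv2.imwrite("pics/c2.png",c(d,255,195,90,85,7))
cv2.imwrite("pics/c3.png",c(s,230,240,70,65,9))
cv2.imwrite("pics/c4.png",c(d,305,125,65,45,12))
```

```text
(no output)
```

View pics/c1.png

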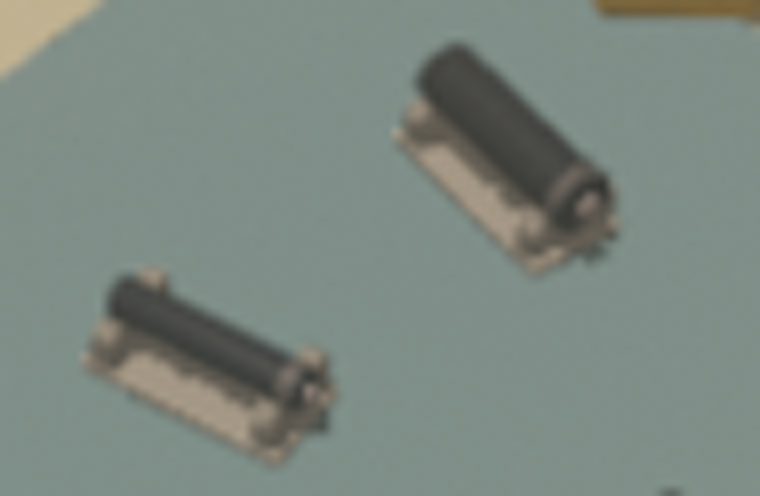

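View pics/c2.png

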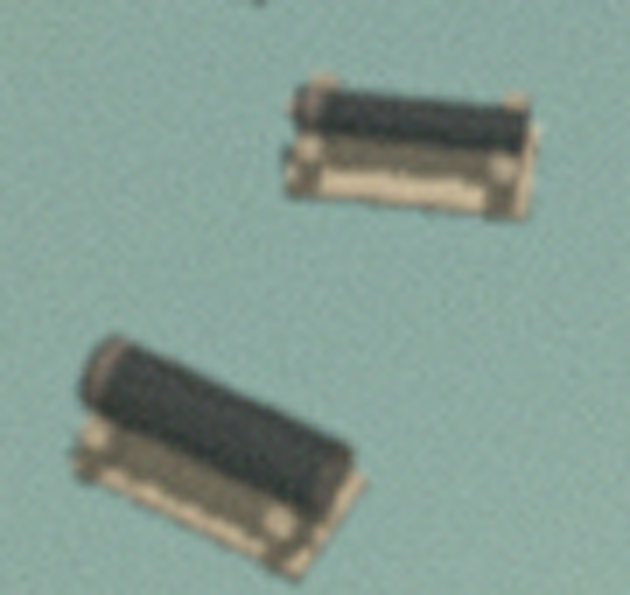

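View pics/c3.png

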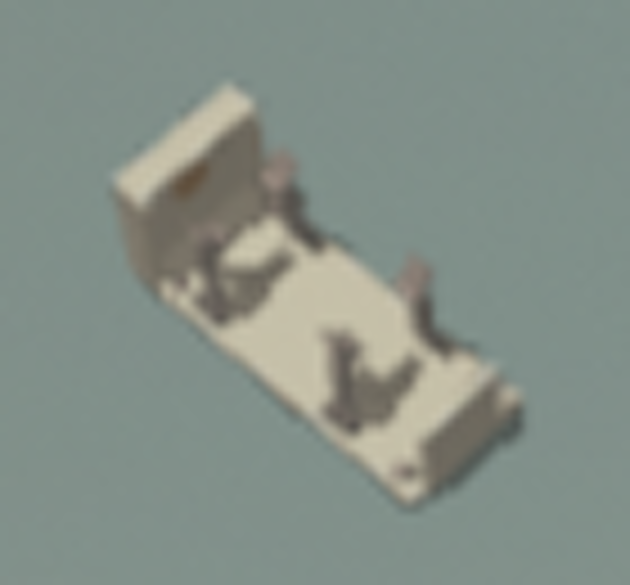

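View pics/c4.png

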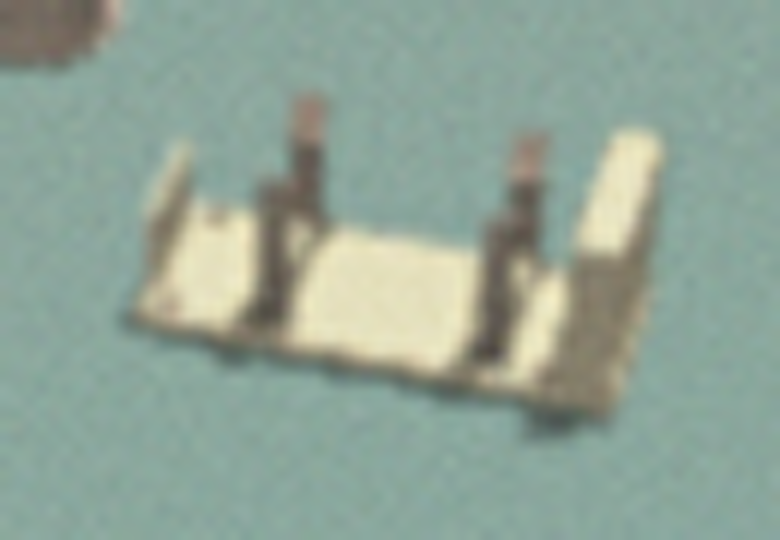

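Crop 1 shows the right-hand rod (369,188) is clearly the thicker one. Its band and button are at the lower right, near (379,195), and its flat tail near (362,178). In the white sled, the tall end housing is at scene (250,262) and the low rear wall at (282,290). Next: rough positions.

```bash
cat > h.py <<'E'
from bench import telemetry, viewer, r
import cv2, numpy as np
from scipy.spatial.transform import Rotation as R
def T_tool(s):
    T=np.eye(4); T[:3,:3]=R.from_euler('xyz',s['tcp_rot'],degrees=True).as_matrix(); T[:3,3]=s['tool_pos']; return T
def cam(n,s=None):
    m=viewer.camera_model(n); K=np.array([[m['fx'],0,m['cx']],[0,m['fy'],m['cy']],[0,0,1.]])
    C=np.array(m['cam_to_world']) if n!='wrist' else T_tool(s)@np.array(m['mount'])
    return K,np.array(m['dist'],float),C
def topl(c,px,z):
    K,D,C=c; u=cv2.undistortPoints(np.array(px,float).reshape(-1,1,2),K,D).reshape(-1,2)
    d=np.c_[u,np.ones(len(u))]@C[:3,:3].T; o=C[:3,3]; z=np.broadcast_to(z,len(u))
    return o+d*((z-o[2])/d[:,2])[:,None]
def proj(c,P):
    K,D,C=c; W=np.linalg.inv(C); rv=cv2.Rodrigues(W[:3,:3])[0]
    return cv2.projectPoints(np.array(P,float).reshape(-1,1,3),rv,W[:3,3],K,D)[0].reshape(-1,2)
E
python3 - <<'E'
from h import *
np.set_printoptions(precision=1,suppress=True)
c=cam('scene');d=cam('side')
print(topl(c,[[362,178.5],[378.7,195.6]],[33,33]))
f=lambda p:[[255+a/7,195+b/7] for a,b in p]
print(topl(d,f([[95,375],[330,478]]),33))
# thin
print(topl(c,[[305+122/8,170+297/8],[305+312/8,170+388/8]],33))
# sled base corners upper plate: rear-left/near
g=lambda p:[[230+a/9,240+b/9] for a,b in p]
print(topl(c,g([[410,505],[515,400],[155,285]]),[6,6,6]))
h=lambda p:[[305+a/12,125+b/12] for a,b in p]
print(topl(d,h([[130,315],[605,410]]),[9,9]))
print(topl(c,[[388,243],[360,265],[270,225],[348,300],[271,330],[421,198],[390,155]],0))
E
```

```text
[[496.  295.2  33. ]
 [590.7 272.3  33. ]]
[[590.6 270.5  33. ]
 [492.  287.   33. ]]
[[480.2  95.2  33. ]
 [571.6 113.6  33. ]]
[[ 607.9 -233.3    6. ]
 [ 604.2 -181.4    6. ]
 [ 481.1 -235.6    6. ]]
[[ 608.1 -179.2    9. ]
 [ 469.7 -181.2    9. ]]
[[ 727.1  156.5    0. ]
 [ 716.5   28.3    0. ]
 [ 392.4  -58.9    0. ]
 [ 771.   -90.9    0. ]
 [ 675.6 -314.6    0. ]
 [ 689.5  390.9    0. ]
 [ 474.2  489.8    0. ]]
```

```bash
cat >> h.py <<'E'
def plan(P,yaw,s=None,rp=(180,0)):
    s=s or telemetry.sense(); T=T_tool(s); Rt=R.from_euler('xyz',[rp[0],rp[1],yaw],degrees=True).as_matrix()
    sh=T[:3,:3].T@(np.array(P)-T[:3,3])/10; rv=R.from_matrix(T[:3,:3].T@Rt).as_rotvec()
    print('t',round(s['time'],2),'shift cm',np.round(sh,3),'rot',np.round(rv,4),'norm deg',round(np.degrees(np.linalg.norm(rv)),2))
E
python3 - <<'E'
from h import *
plan([520,-207,200],0)
E
```

```text
t 0.15 shift cm [ 38.518 -19.354   4.181] rot [-1.400e-03  2.000e-04  4.328e-01] norm deg 24.8
```

```bash
python3 -m inch '[[[38.5,-19.35,4.18],[-0.0014,0,0.4328],1],[[38.5,-19.35,4.18],[-0.0014,0,0.4328],1],[[38.5,-19.35,4.18],[-0.0014,0,0.4328],1],[[38.5,-19.35,4.18],[-0.0014,0,0.4328],1],[[38.5,-19.35,4.18],[-0.0014,0,0.4328],1],[[38.5,-19.35,4.18],[-0.0014,0,0.4328],1],[[38.5,-19.35,4.18],[-0.0014,0,0.4328],1],[[38.5,-19.35,4.18],[-0.0014,0,0.4328],1],[[38.5,-19.35,4.18],[-0.0014,0,0.4328],1],[[38.5,-19.35,4.18],[-0.0014,0,0.4328],1],[[38.5,-19.35,4.18],[-0.0014,0,0.4328],1],[[38.5,-19.35,4.18],[-0.0014,0,0.4328],1],[[38.5,-19.35,4.18],[-0.0014,0,0.4328],1]]'
cat > look.py <<'E'
import sys
from h import *
import pickle
name=sys.argv[1]
s=telemetry.sense(); im=viewer.snapshot('wrist')[:,:,::-1].copy()
cv2.imwrite(f'pics/{name}.png',im); pickle.dump(s,open(f'pics/{name}.pkl','wb'))
print(s['time'],s['tool_pos'],s['tcp_rot'],s['finger_gap'],s['ft_force'])
E
python3 look.py w1
```

```text
time: 1.45
tool_pos: [519.5, -208.6, 200.6]
tcp_rot: [179.9, -0.0, -0.1]
ft_force: [-0.0, -0.2, -0.0]
finger_gap: 85.5
1.45 [ 519.45471614 -208.61628323  200.59669572] [ 1.79906993e+02 -1.44237761e-02 -9.21766960e-02] 85.49326987835317 [-0.0183627  -0.19654642 -0.03048464]
```

View pics/w1.png

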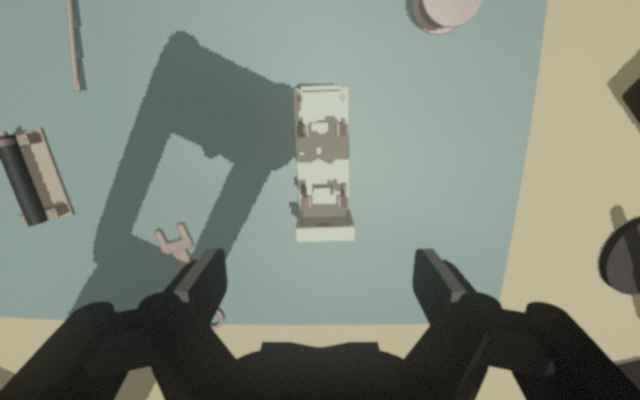

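The white sled's footprint is at columns 296–352, rows 85–240, with the housing at the bottom (towards world −x) and the rear wall at the top. I'll go lower for a sharper view.

```bash
python3 -m inch '[[[2.5,0,7],[0,0,0],1],[[2.5,0,7],[0,0,0],1],[[2.5,0,7],[0,0,0],1],[[2.5,0,7],[0,0,0],1]]'; python3 look.py w2
python3 - <<'E'
import cv2
im=cv2.imread('pics/w2.png'); cv2.imwrite('pics/w2c.png',cv2.resize(im[40:270,240:420],None,fx=2.6,fy=2.6,interpolation=cv2.INTER_CUBIC))
E
```

```text
time: 1.9
tool_pos: [544.4, -208.2, 130.8]
tcp_rot: [179.9, 0.0, -0.1]
ft_force: [0.7, -0.1, 0.2]
finger_gap: 85.5
1.9 [ 544.44767523 -208.21451267  130.77359317] [ 1.79939558e+02  3.56776721e-02 -5.26231913e-02] 85.51070188299657 [ 0.66894697 -0.06477373  0.21774198]
```

View pics/w2.png

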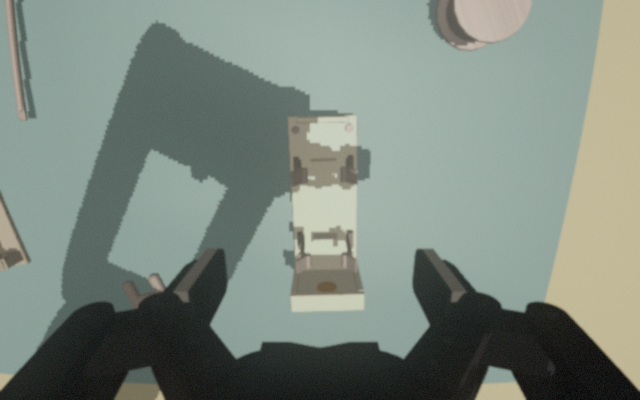

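View pics/w2c.png

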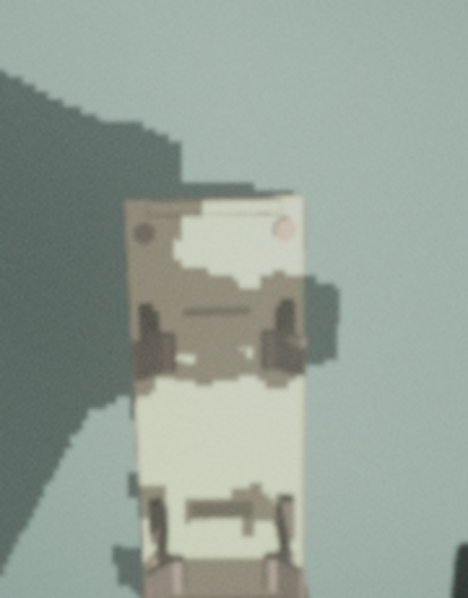

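Run:
```python
from h import *; import pickle
np.set_printoptions(precision=1,suppress=True)
s=pickle.load(open('pics/w2.pkl','rb')); c=cam('wrist',s)
f=lambda p:[[240+a/2.6-.3,40+b/2.6-.3] for a,b in p]
print(topl(c,f([[125,200],[302,194],[133,340],[140,470],[304,350],[306,480]]),11))
im=cv2.imread('pics/w2.png'); cv2.imwrite('pics/w2d.png',cv2.resize(im[215:320,270:380],None,fx=5.5,fy=5.5,interpolation=cv2.INTER_CUBIC))
im=cv2.imread('pics/w1.png'); cv2.imwrite('pics/w1c.png',cv2.resize(im[75:250,280:370],None,fx=3.4,fy=3.4,interpolation=cv2.INTER_CUBIC))
```

```text
[[ 606.7 -184.2   11. ]
 [ 608.4 -236.5   11. ]
 [ 564.6 -185.5   11. ]
 [ 521.9 -186.7   11. ]
 [ 561.3 -238.4   11. ]
 [ 518.3 -240.4   11. ]]
```

View pics/w2d.png

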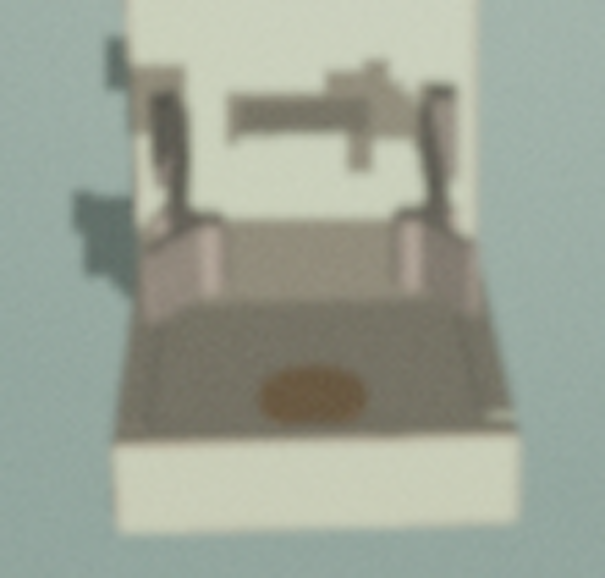

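View pics/w1c.png

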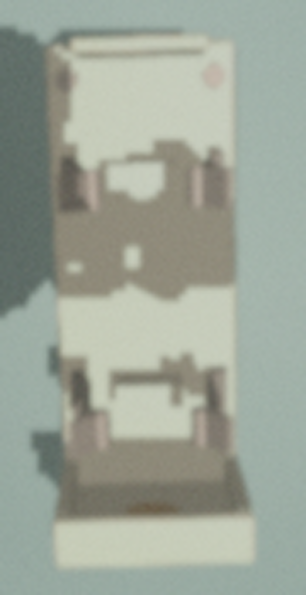

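```bash
cat > fit.py <<'E'
from h import *; import pickle
from scipy.optimize import least_squares
np.set_printoptions(precision=1,suppress=True)
obs=[]
def add(im,off,k,lst):
    for p,m in lst: obs.append((im,[off[0]+(p[0]+.5)/k-.5,off[1]+(p[1]+.5)/k-.5],m))
H='H'
add('w2',(240,40),2.6,[((125,200),(-80,-27,6)),((302,194),(-80,27,6)),((175,335),(-45,-11,46)),((262,333),(-45,11,46)),((175,375),(-35,-11,46)),((262,370),(-35,11,46))])
add('w2',(270,215),5.5,[((118,442),(46,-27,H)),((518,432),(46,27,H)),((118,533),(60,-27,H)),((518,522),(60,27,H)),
 ((222,222),(19,-11,46)),((218,298),(29,-11,46)),((395,225),(19,11,46)),((400,298),(29,11,46))])
add('w1',(280,75),3.4,[((47,45),(-80,-27,6)),((232,42),(-80,27,6)),((57,519),(46,-27,H)),((252,517),(46,27,H)),((57,568),(60,-27,H)),((253,565),(60,27,H)),
 ((107,412),(19,-11,46)),((105,448),(29,-11,46)),((193,410),(19,11,46)),((197,450),(29,11,46)),((102,172),(-45,-11,46)),((100,210),(-35,-11,46)),((193,170),(-45,11,46)),((195,205),(-35,11,46))])
cams={n:cam('wrist',pickle.load(open(f'pics/{n}.pkl','rb'))) for n in ('w1','w2')}
def res(p):
    x,y,z,yaw,h=p; Rm=R.from_euler('z',yaw,degrees=True).as_matrix(); o=[]
    for im,px,m in obs:
        q=np.array([m[0],m[1],h if m[2]=='H' else m[2]])
        o.append(proj(cams[im],Rm@q+[x,y,z])[0]-px)
    return np.ravel(o)
f=least_squares(res,[528,-210,5,182,60],loss='soft_l1')
print(f.x); print(res(f.x).reshape(-1,2))
E
python3 fit.py
```

```text
[ 528.6 -212.6    5.1  181.5   54.8]
[[-0.9 -1.5]
 [ 1.4 -1.2]
 [ 0.6  0.9]
 [-0.2  0.8]
 [ 1.2 -0.1]
 [-0.1  1. ]
 [-1.   0. ]
 [ 0.2 -0. ]
 [ 0.1 -0.3]
 [-0.2 -0.1]
 [ 1.   0.7]
 [ 2.2 -0.9]
 [-0.4 -0.6]
 [-1.2 -1.7]
 [-0.8 -1.3]
 [ 1.  -2.1]
 [-1.   0.7]
 [ 0.5 -0.3]
 [-0.3  0.3]
 [ 0.2 -0.3]
 [ 0.9  0.8]
 [ 1.8  0.5]
 [-0.5  0.7]
 [-1.5 -0.7]
 [-0.2  0.3]
 [ 0.8  0.8]
 [-1.5  0.2]
 [-1.9  1.5]]
```

Sled fit: seat ≈ (528.6, −212.6, 40), sled x yaw ≈ 181.5–182°. Now on to the stick.

Run:
```python
from h import *
plan([572,274,140],168)
```

```text
t 1.95 shift cm [  2.641 -48.249  -0.894] rot [ 2.6000e-03  2.8000e-03 -2.9329e+00] norm deg 168.05
```

```bash
python3 -m inch '[[[0.3,-4.8,-3],[0,0,-0.147],1],[[0.5,-9.6,-3],[0,0,-0.294],1],[[0.8,-14.4,-3],[0,0,-0.441],1],[[1.1,-19.2,-3],[0,0,-0.588],1],[[1.3,-24,-3],[0,0,-0.735],1],[[1.6,-28.8,-3],[0,0,-0.88],1],[[1.9,-33.6,-3],[0,0,-1.03],1],[[2.1,-38.4,-3],[0,0,-1.17],1],[[2.4,-43.2,-3],[0,0,-1.32],1],[[2.6,-48.2,-3],[0,0,-1.46],1],[[2.6,-48.2,-2.5],[0,0,-1.61],1],[[2.6,-48.2,-2],[0,0,-1.76],1],[[2.6,-48.2,-1.5],[0,0,-1.9],1],[[2.6,-48.2,-0.9],[0,0,-2.05],1],[[2.6,-48.2,-0.9],[0,0,-2.2],1],[[2.6,-48.2,-0.9],[0,0,-2.35],1],[[2.6,-48.2,-0.9],[0,0,-2.49],1],[[2.6,-48.2,-0.9],[0,0,-2.64],1],[[2.6,-48.2,-0.9],[0,0,-2.79],1],[[2.6,-48.2,-0.9],[0,0,-2.93],1]]' && python3 -m inch '[[[0,0,0],[0,0,0],1],[[0,0,0],[0,0,0],1]]'; python3 look.py w3
```

```text
time: 3.95
tool_pos: [572.3, 274.3, 142.0]
tcp_rot: [180.0, 0.2, 168.2]
ft_force: [0.6, 0.1, -0.6]
finger_gap: 85.5
time: 4.15
tool_pos: [571.9, 274.4, 140.8]
tcp_rot: [180.0, 0.2, 167.6]
ft_force: [-0.0, -0.1, -0.0]
finger_gap: 85.3
4.15 [571.91036256 274.36524606 140.84605284] [1.79986331e+02 1.65046392e-01 1.67609876e+02] 85.25057996344644 [-0.01506655 -0.09558912 -0.04730883]
```

View pics/w3.png

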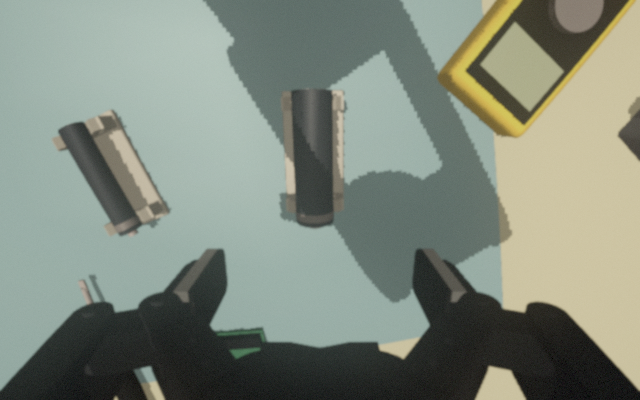

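Run:
```python
import cv2
im=cv2.imread('pics/w3.png'); cv2.imwrite('pics/w3c.png',cv2.resize(im[80:240,265:365],None,fx=3.75,fy=3.75,interpolation=cv2.INTER_CUBIC))
```

```text
(no output)
```

View pics/w3c.png

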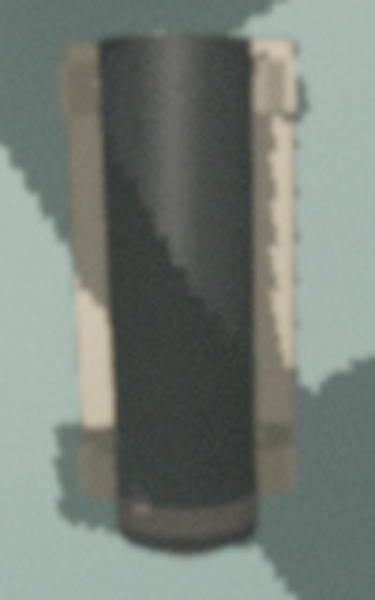

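Run:
```python
from h import *; import pickle
np.set_printoptions(precision=1,suppress=True)
s=pickle.load(open('pics/w3.pkl','rb')); c=cam('wrist',s)
f=lambda p:[[265+(a+.5)/3.75-.5,80+(b+.5)/3.75-.5] for a,b in p]
mid=topl(c,f([[176.5,60],[187,500]]),33); print(mid)
d=mid[1]-mid[0]; yaw=np.degrees(np.arctan2(d[1],d[0])); print('button yaw',yaw)
d/=np.linalg.norm(d)
e=topl(c,f([[177,36],[187,552],[101,42],[252,40],[119,520],[257,515]]),[48,48,33,33,33,33]); print(e)
for p in e: print((p-mid[0])@d)
```

```text
[[495.3 285.4  33. ]
 [582.8 267.8  33. ]]
button yaw -11.338218360026154
[[491.8 286.6  48. ]
 [588.6 266.8  48. ]
 [488.9 272.   33. ]
 [494.8 300.3  33. ]
 [584.1 252.7  33. ]
 [589.3 281.6  33. ]]
-3.727338854491659
95.10781274048398
-3.620720354640011
-3.426399287534768
93.47360010443406
92.8792248640529
```

Run:
```python
from h import *
plan([540,276.5,70],168.7)
plan([540,276.5,25],168.7)
```

```text
t 4.2 shift cm [ 3.159 -0.472  7.032] rot [-0.0001  0.0024 -0.0187] norm deg 1.08
t 4.2 shift cm [ 3.169 -0.472 11.532] rot [-0.0001  0.0024 -0.0187] norm deg 1.08
```

```bash
python3 -m inch '[[[1.6,-0.25,3.5],[0,0.0024,-0.0187],1],[[3.17,-0.47,7],[0,0.0024,-0.0187],1],[[3.17,-0.47,9],[0,0.0024,-0.0187],1],[[3.17,-0.47,11],[0,0.0024,-0.0187],1],[[3.17,-0.47,11.5],[0,0.0024,-0.0187],1],[[3.17,-0.47,11.5],[0,0.0024,-0.0187],1]]'; python3 look.py w4
```

```text
time: 4.8
tool_pos: [538.6, 276.0, 23.4]
tcp_rot: [-179.9, -0.2, 168.9]
ft_force: [0.2, -0.5, 0.3]
finger_gap: 85.6
4.8 [538.6202617  276.02400115  23.41713732] [-1.79881353e+02 -1.74747831e-01  1.68850357e+02] 85.64726937101346 [ 0.21116042 -0.48913077  0.25565003]
```

View pics/w4.png

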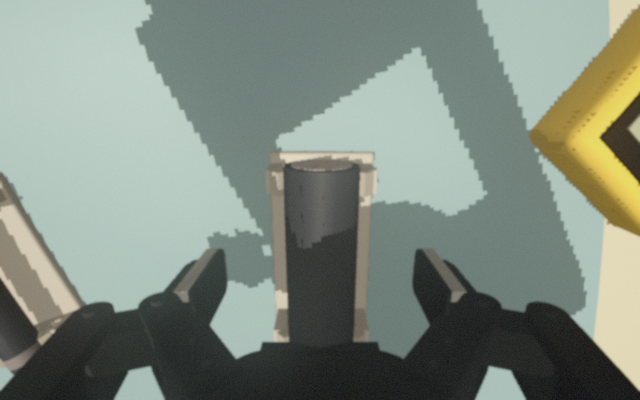

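The stick lies centred between the jaws (rod columns 286–357, mid ≈ 321; jaws' mid ≈ 320). Closing on it.

```bash
python3 -m inch '[[[0,0,0],[0,0,0],0.2],[[0,0,0],[0,0,0],0],[[0,0,0],[0,0,0],0],[[0,0,0],[0,0,0],0],[[0,0,0],[0,0,0],0],[[0,0,0],[0,0,0],0],[[0,0,0],[0,0,0],0],[[0,0,0],[0,0,0],0]]' 80; python3 -m inch '[[[0,0,0],[0,0,0],0],[[0,0,0],[0,0,0],0]]'; python3 look.py w5
```

```text
time: 5.65
tool_pos: [539.6, 276.5, 24.7]
tcp_rot: [-180.0, -0.1, 168.9]
ft_force: [-2.2, -1.0, 5.6]
finger_gap: 27.8
time: 5.85
tool_pos: [539.6, 276.5, 24.7]
tcp_rot: [-180.0, -0.1, 168.9]
ft_force: [-1.6, -0.4, 6.6]
finger_gap: 28.2
5.85 [539.57872732 276.47406369  24.72385368] [-1.79960603e+02 -5.56501168e-02  1.68942539e+02] 28.223717232367015 [-1.57179202 -0.43063312  6.55982726]
```

View pics/w5.png

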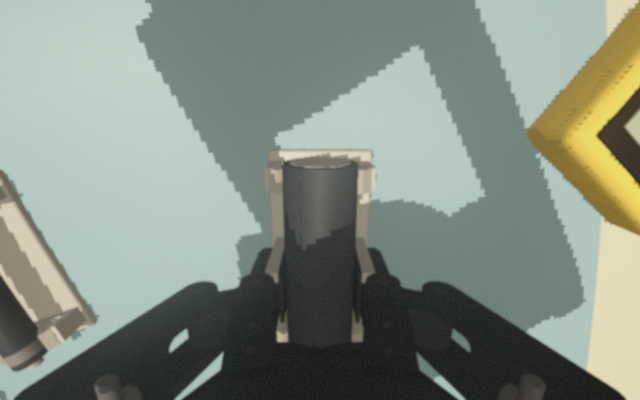

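Gripped (gap 28 mm). Lifting straight up.

```bash
python3 -m inch '[[[0,0,-0.5],[0,0,0],0],[[0,0,-1.5],[0,0,0],0],[[0,0,-3],[0,0,0],0],[[0,0,-6],[0,0,0],0],[[0,0,-10],[0,0,0],0],[[0,0,-14],[0,0,0],0],[[0,0,-14],[0,0,0],0],[[0,0,-14],[0,0,0],0]]'; python3 look.py w6
python3 - <<'E'
from h import *
for n in ['scene','side']: cv2.imwrite(f'pics/{n}6.png',viewer.snapshot(n)[:,:,::-1])
d=cv2.imread('pics/side6.png'); s=cv2.imread('pics/scene6.png')
cv2.imwrite('pics/cc6.png',np.hstack([cv2.resize(d[150:290,220:360],(400,400)),cv2.resize(s[90:230,300:440],(400,400))]))
plan([543,-213,160],1.7)
E
```

```text
time: 6.7
tool_pos: [540.5, 276.9, 166.6]
tcp_rot: [179.9, 0.1, 168.9]
ft_force: [-0.6, -0.5, -2.4]
finger_gap: 27.9
6.7 [540.54319068 276.90375815 166.63038305] [1.79933424e+02 1.04349006e-01 1.68948968e+02] 27.872117250236112 [-0.58891417 -0.50645189 -2.35073186]
t 6.85 shift cm [ -9.835 -47.899   0.321] rot [-0.0066  0.0034  2.919 ] norm deg 167.25
```

View pics/w6.png

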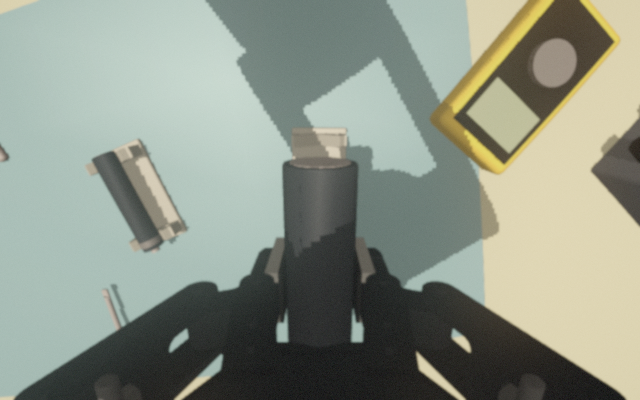

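View pics/cc6.png

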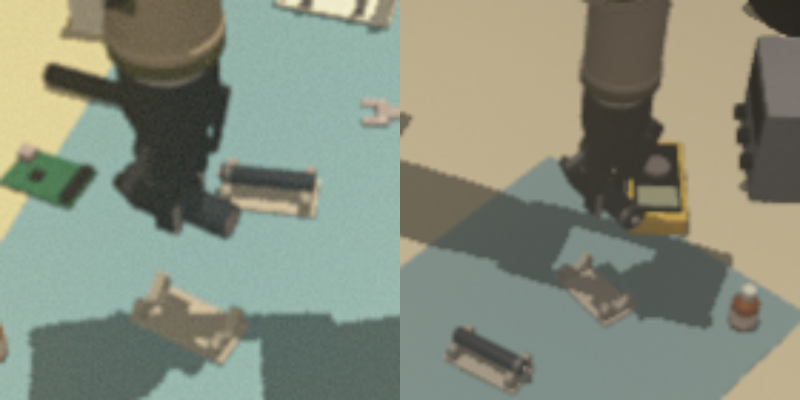

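Run:
```python
import cv2
im=cv2.imread('pics/w6.png'); cv2.imwrite('pics/w6c.png',cv2.resize(im[145:260,265:375],None,fx=5,fy=5,interpolation=cv2.INTER_CUBIC))
```

```text
(no output)
```

View pics/w6c.png

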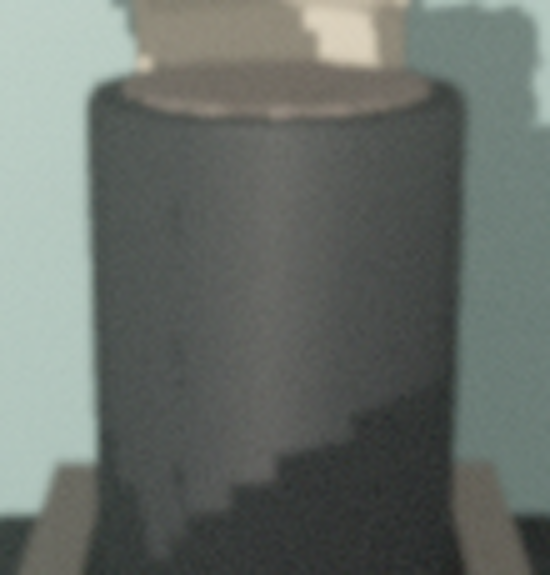

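Run:
```python
from h import *
m=viewer.camera_model('wrist'); K,D,_=cam('wrist',telemetry.sense()); C=np.array(m['mount'])
f=lambda p:[[265+(a+.5)/5-.5,145+(b+.5)/5-.5] for a,b in p]
print(topl((K,D,C),f([[277,90],[277.5,110],[276,450]]),[-8,7-8-15,-8]))
```

```text
[[ 48.81173169   0.16581335  -8.        ]
 [ 48.71774899   0.19423151 -16.        ]
 [ 18.43821514   0.09285131  -8.        ]]
```

Run:
```python
from h import *
plan([544.8,-212.1,150],1.6)
```

```text
t 6.85 shift cm [ -9.999 -47.774   1.32 ] rot [-0.0066  0.0034  2.9208] norm deg 167.35
```

```bash
python3 -m inch '[[[-0.5,-2.4,0],[0,0,0.146],0],[[-1.2,-5.8,0],[0,0,0.292],0],[[-2,-9.6,0],[0,0,0.438],0],[[-2.9,-13.8,0],[0,0,0.584],0],[[-3.9,-18.5,0],[0,0,0.73],0],[[-4.9,-23.3,0],[0,0,0.876],0],[[-5.9,-28.1,0],[0,0,1.022],0],[[-6.9,-32.9,0],[0,0,1.168],0],[[-7.8,-37.2,0],[0,0,1.314],0],[[-8.6,-41,0],[0,0,1.46],0],[[-9.3,-44.4,0.4],[0,0,1.606],0],[[-9.8,-46.8,0.8],[0,0,1.752],0],[[-10,-47.8,1.3],[0,0,1.898],0],[[-10,-47.8,1.3],[0,0,2.044],0],[[-10,-47.8,1.3],[0,0,2.19],0],[[-10,-47.8,1.3],[0,0,2.336],0],[[-10,-47.8,1.3],[0,0,2.482],0],[[-10,-47.8,1.3],[0,0,2.628],0],[[-10,-47.8,1.3],[-0.006,0.003,2.774],0],[[-10,-47.8,1.3],[-0.0066,0.0034,2.921],0]]' && python3 -m inch '[[[0,0,0],[0,0,0],0],[[0,0,0],[0,0,0],0],[[0,0,0],[0,0,0],0]]'; python3 look.py w7; python3 -c "
from h import *
plan([544.8,-212.1,100],1.6)"
```

```text
time: 8.85
tool_pos: [544.7, -211.4, 149.2]
tcp_rot: [-179.8, 0.0, 1.2]
ft_force: [-0.0, -0.6, -1.4]
finger_gap: 27.9
time: 9.15
tool_pos: [545.5, -211.7, 150.5]
tcp_rot: [-179.9, -0.1, 1.8]
ft_force: [-0.1, 0.3, -1.7]
finger_gap: 27.6
9.15 [ 545.48626107 -211.69875893  150.525817  ] [-1.79909354e+02 -8.70135035e-02  1.78942678e+00] 27.556212349030716 [-0.05049762  0.34326776 -1.69323682]
t 9.2 shift cm [-0.091  0.039  5.075] rot [-0.0014 -0.0018  0.0026] norm deg 0.2
```

View pics/w7.png

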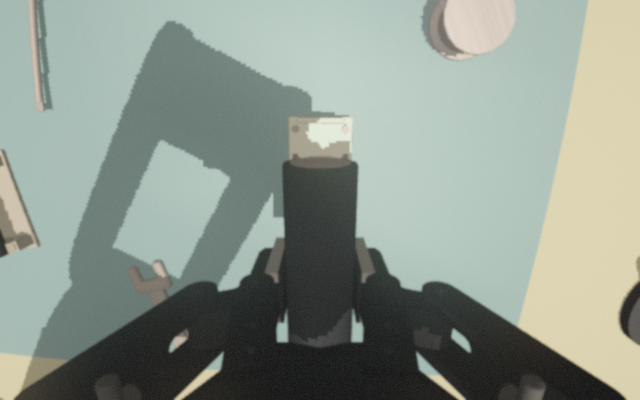

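```bash
python3 -m inch '[[[0,0.03,3],[-0.001,-0.001,0.0],0],[[-0.08,0.03,6.3],[-0.001,-0.001,0],0],[[-0.08,0.03,6.3],[-0.001,-0.001,0],0],[[-0.08,0.03,6.3],[-0.001,-0.001,0],0]]'; python3 look.py w8
python3 - <<'E'
from h import *
for n in ['scene','side']: cv2.imwrite(f'pics/{n}8.png',viewer.snapshot(n)[:,:,::-1])
d=cv2.imread('pics/side8.png'); s=cv2.imread('pics/scene8.png'); w=cv2.imread('pics/w8.png')
cv2.imwrite('pics/cc8.png',np.hstack([cv2.resize(d[90:180,290:380],(400,400)),cv2.resize(s[210:310,220:320],(400,400))]))
cv2.imwrite('pics/w8c.png',cv2.resize(w[90:220,260:380],None,fx=4.5,fy=4.5,interpolation=cv2.INTER_CUBIC))
E
```

```text
time: 9.6
tool_pos: [544.6, -211.8, 88.0]
tcp_rot: [-179.9, 0.0, 1.6]
ft_force: [-0.3, 0.0, -1.3]
finger_gap: 28.0
9.6 [ 544.6235566  -211.84838075   87.98245805] [-1.79941949e+02  1.11613430e-02  1.64203337e+00] 27.989441313393073 [-0.32176436  0.022718   -1.25713186]
```

View pics/w8c.png

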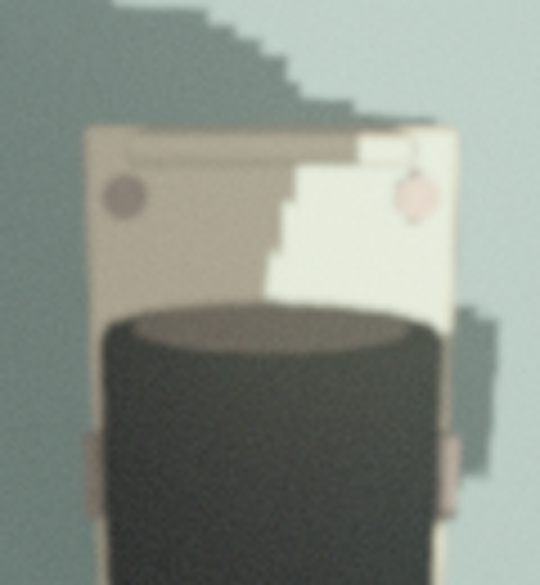

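View pics/cc8.png

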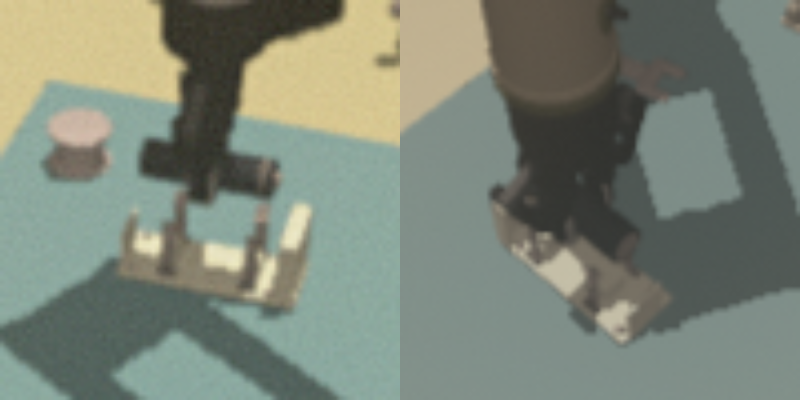

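Run:
```python
from h import *; import pickle
np.set_printoptions(precision=1,suppress=True)
s=pickle.load(open('pics/w8.pkl','rb')); c=cam('wrist',s)
f=lambda p:[[260+(a+.5)/4.5-.5,90+(b+.5)/4.5-.5] for a,b in p]
print(topl(c,f([[95,432],[95,518],[450,432],[450,518],[270,165],[270,130],[85,130],[460,128],[271,328]]),[61,61,61,61,39,39,11,11,96]))
```

```text
[[ 574.8 -191.1   61. ]
 [ 564.6 -191.1   61. ]
 [ 576.  -231.6   61. ]
 [ 565.7 -232.3   61. ]
 [ 603.9 -210.3   39. ]
 [ 608.1 -210.1   39. ]
 [ 606.4 -183.9   11. ]
 [ 608.2 -237.1   11. ]
 [ 593.5 -210.7   96. ]]
```

```bash
python3 -m inch '[[[0.12,0.02,1],[0,0,0],0],[[0.12,0.02,2],[0,0,0],0],[[0.12,0.02,2.8],[0,0,0],0],[[0.12,0.02,2.8],[0,0,0],0],[[0.12,0.02,2.8],[0,0,0],0],[[0.12,0.02,2.8],[0,0,0],0]]'; python3 look.py w9
```

```text
time: 10.35
tool_pos: [546.7, -212.4, 60.5]
tcp_rot: [180.0, -0.1, 1.6]
ft_force: [0.0, -0.1, -2.0]
finger_gap: 28.2
10.35 [ 546.67455691 -212.43204351   60.4864846 ] [ 1.79992554e+02 -1.11074403e-01  1.58316116e+00] 28.249981089365864 [ 0.0211482  -0.0840504  -2.00047683]
```

```bash
python3 -m inch '[[[0,0,0.15],[0,0,0],0],[[0,0,0.3],[0,0,0],0],[[0,0,0.45],[0,0,0],0],[[0,0,0.6],[0,0,0],0],[[0,0,0.6],[0,0,0],0]]';  python3 -m inch '[[[0,0,0.1],[0,0,0],0],[[0,0,0.2],[0,0,0],0],[[0,0,0.3],[0,0,0],0]]'; python3 -m inch '[[[0,0,0.1],[0,0,0],0],[[0,0,0.2],[0,0,0],0],[[0,0,0.3],[0,0,0],0]]'
```

```text
time: 10.9
tool_pos: [546.3, -212.2, 53.9]
tcp_rot: [-180.0, -0.1, 1.6]
ft_force: [-0.7, -0.5, -1.0]
finger_gap: 27.9
time: 11.2
tool_pos: [547.5, -212.3, 52.4]
tcp_rot: [180.0, -0.2, 1.6]
ft_force: [-0.9, 3.7, 8.8]
finger_gap: 27.8
time: 11.5
tool_pos: [548.3, -213.0, 50.6]
tcp_rot: [179.9, -0.3, 1.6]
ft_force: [-0.9, 2.1, 12.6]
finger_gap: 28.0
```

```bash
python3 look.py w10
python3 - <<'E'
from h import *
for n in ['scene','side']: cv2.imwrite(f'pics/{n}10.png',viewer.snapshot(n)[:,:,::-1])
d=cv2.imread('pics/side10.png'); s=cv2.imread('pics/scene10.png'); w=cv2.imread('pics/w10.png')
cv2.imwrite('pics/cc10.png',np.hstack([cv2.resize(d[105:170,305:370],(400,400)),cv2.resize(s[230:310,230:310],(400,400))]))
cv2.imwrite('pics/w10c.png',cv2.resize(w[90:220,260:380],None,fx=4.5,fy=4.5,interpolation=cv2.INTER_CUBIC))
s=telemetry.sense();print(s['ft_force'],s['wrist_torque'],s['tool_pos'],s['tcp_rot'])
E
```

```text
11.5 [ 548.29635975 -213.04034083   50.64439309] [179.89881737  -0.30102663   1.59341556] 28.0428472987484 [-0.93230838  2.05590917 12.58223748]
[0.09035149 1.68312993 9.89110825] [ 0.22137865  0.1211029  -0.02026095] [ 548.33713887 -213.00402099   50.49434962] [179.903023    -0.30803956   1.5921283 ]
```

View pics/w10c.png

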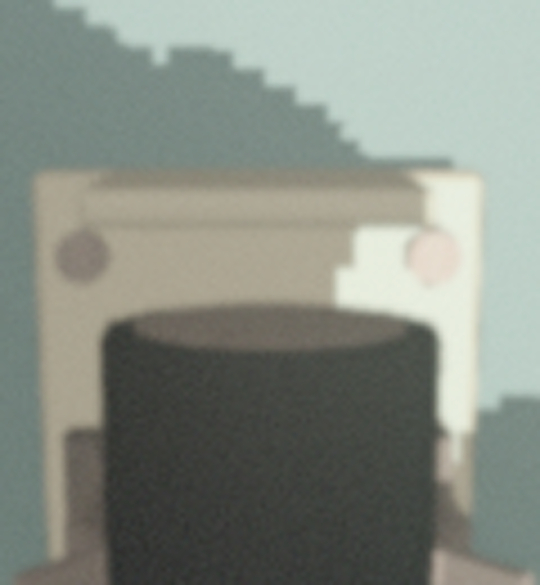

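View pics/cc10.png

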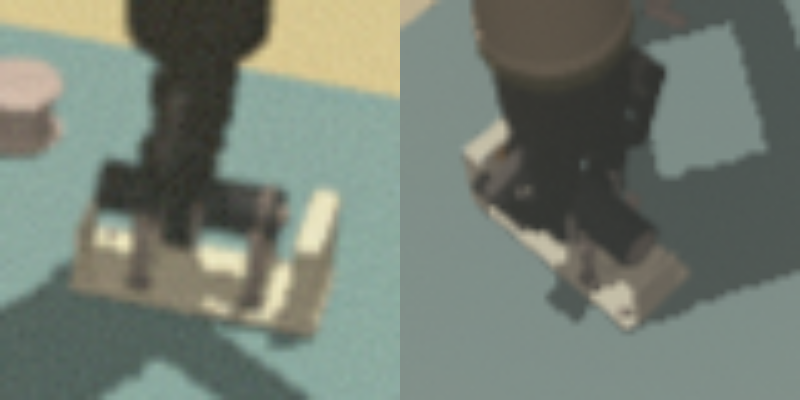

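Run:
```python
from h import *; import pickle
np.set_printoptions(precision=1,suppress=True)
s=pickle.load(open('pics/w10.pkl','rb')); c=cam('wrist',s)
f=lambda p:[[260+(a+.5)/4.5-.5,90+(b+.5)/4.5-.5] for a,b in p]
print(topl(c,f([[270,225],[35,172],[482,172],[42,300],[477,300],[271,328],[270,450]]),[39,11,11,11,11,58.5,73.5]))
```

```text
[[ 604.1 -211.6   39. ]
 [ 606.8 -184.    11. ]
 [ 608.3 -236.6   11. ]
 [ 591.7 -184.6   11. ]
 [ 593.1 -236.9   11. ]
 [ 597.  -211.9   58.5]
 [ 589.9 -211.9   73.5]]
```

```bash
python3 -m inch '[[[-0.1,-0.05,-0.15],[0,-0.004,0],0],[[-0.2,-0.1,-0.3],[0,-0.004,0],0],[[-0.2,-0.1,-0.3],[0,-0.004,0],0],[[-0.2,-0.1,-0.3],[0,-0.004,0],0]]'; python3 -c "
from h import *
plan([545.8,-211.5,50],1.6)"
```

```text
time: 12.05
tool_pos: [544.8, -211.7, 51.7]
tcp_rot: [180.0, 0.1, 1.6]
ft_force: [2.4, 0.3, 4.0]
finger_gap: 28.3
t 12.05 shift cm [ 0.097 -0.013  0.17 ] rot [ 0.0006  0.0015 -0.0002] norm deg 0.09
```

```bash
python3 -m inch '[[[0.03,0,0.1],[0,0,0],0],[[0.05,0,0.2],[0,0,0],0],[[0.05,0,0.3],[0,0,0],0],[[0.05,0,0.3],[0,0,0],0]]'; python3 -m inch '[[[0,0,0.05],[0,0,0],0],[[0,0,0.1],[0,0,0],0],[[0,0,0.1],[0,0,0],0]]'
```

```text
time: 12.45
tool_pos: [545.7, -212.0, 49.6]
tcp_rot: [179.9, 0.0, 1.6]
ft_force: [-0.7, -0.4, 9.4]
finger_gap: 27.9
time: 12.75
tool_pos: [545.8, -212.0, 48.6]
tcp_rot: [179.9, 0.0, 1.6]
ft_force: [0.4, 0.9, 9.7]
finger_gap: 27.7
```

```bash
python3 -m inch '[[[0,0,0.05],[0,0,0],0],[[0,0,0.1],[0,0,0],0],[[0,0,0.15],[0,0,0],0],[[0,0,0.15],[0,0,0],0]]'; python3 -m inch '[[[0,0,0.05],[0,0,0],0],[[0,0,0.1],[0,0,0],0],[[0,0,0.15],[0,0,0],0],[[0,0,0.15],[0,0,0],0]]'
```

```text
time: 13.15
tool_pos: [545.7, -211.9, 46.8]
tcp_rot: [179.9, 0.0, 1.6]
ft_force: [0.3, -0.5, 7.6]
finger_gap: 28.2
time: 13.55
tool_pos: [545.4, -211.8, 45.0]
tcp_rot: [180.0, 0.1, 1.6]
ft_force: [1.3, -0.1, 6.5]
finger_gap: 28.1
```

```bash
python3 -m inch '[[[0,0,0.08],[0,0,0],0],[[0,0,0.16],[0,0,0],0],[[0,0,0.25],[0,0,0],0],[[0,0,0.25],[0,0,0],0]]'; python3 -m inch '[[[0,0,0.08],[0,0,0],0],[[0,0,0.16],[0,0,0],0],[[0,0,0.25],[0,0,0],0],[[0,0,0.25],[0,0,0],0]]'
```

```text
time: 13.95
tool_pos: [545.0, -211.6, 41.8]
tcp_rot: [180.0, 0.1, 1.6]
ft_force: [1.2, -0.4, 4.3]
finger_gap: 28.1
time: 14.35
tool_pos: [544.5, -211.2, 38.6]
tcp_rot: [-180.0, 0.2, 1.6]
ft_force: [0.9, -0.5, -0.3]
finger_gap: 28.0
```

```bash
python3 -m inch '[[[0.03,0.03,0.08],[0,0.002,0],0],[[0.05,0.03,0.16],[0,0.002,0],0],[[0.05,0.03,0.25],[0,0.002,0],0],[[0.05,0.03,0.25],[0,0.002,0],0]]'; python3 -m inch '[[[0,0,0.05],[0,0,0],0],[[0,0,0.1],[0,0,0],0],[[0,0,0.1],[0,0,0],0]]';  python3 -m inch '[[[0,0,0.05],[0,0,0],0],[[0,0,0.1],[0,0,0],0],[[0,0,0.1],[0,0,0],0]]'
```

```text
time: 14.75
tool_pos: [545.1, -211.5, 36.2]
tcp_rot: [-180.0, 0.1, 1.6]
ft_force: [-1.0, -0.7, -2.3]
finger_gap: 27.8
time: 15.05
tool_pos: [545.3, -211.6, 35.5]
tcp_rot: [-180.0, 0.0, 1.6]
ft_force: [0.1, -0.2, -1.7]
finger_gap: 28.1
time: 15.35
tool_pos: [545.5, -211.6, 34.7]
tcp_rot: [-180.0, 0.0, 1.6]
ft_force: [1.1, -0.2, -0.5]
finger_gap: 28.6
```

```bash
python3 -m inch '[[[0,0,0.05],[0,0,0],0],[[0,0,0.1],[0,0,0],0],[[0,0,0.1],[0,0,0],0]]';  python3 -m inch '[[[0,0,0.05],[0,0,0],0],[[0,0,0.05],[0,0,0],0]]'
```

```text
time: 15.65
tool_pos: [545.4, -211.6, 33.6]
tcp_rot: [-180.0, 0.0, 1.6]
ft_force: [0.1, -0.2, -2.5]
finger_gap: 27.7
time: 15.85
tool_pos: [545.4, -211.6, 33.1]
tcp_rot: [-180.0, 0.0, 1.6]
ft_force: [0.8, -0.5, -2.4]
finger_gap: 28.1
```

```bash
python3 -m inch '[[[0,0,0.05],[0,0,0],0],[[0,0,0.05],[0,0,0],0]]'
```

```text
time: 16.05
tool_pos: [545.4, -211.6, 32.6]
tcp_rot: [-180.0, 0.0, 1.6]
ft_force: [0.7, -0.4, -2.4]
finger_gap: 27.8
```

```bash
python3 -m inch '[[[0,0,0.05],[0,0,0],0],[[0,0,0.1],[0,0,0],0],[[0,0,0.1],[0,0,0],0]]'; python3 -m inch '[[[0,0,0.05],[0,0,0],0],[[0,0,0.05],[0,0,0],0]]'
```

```text
time: 16.35
tool_pos: [545.3, -211.6, 31.6]
tcp_rot: [-180.0, 0.0, 1.6]
ft_force: [-0.2, -0.7, -1.9]
finger_gap: 27.9
time: 16.55
tool_pos: [545.4, -211.7, 31.2]
tcp_rot: [180.0, 0.0, 1.6]
ft_force: [-0.2, -1.7, -2.0]
finger_gap: 27.8
```

```bash
python3 -m inch '[[[0,0,0.05],[0,0,0],0],[[0,0,0.05],[0,0,0],0]]'
```

```text
time: 16.75
tool_pos: [545.5, -211.7, 30.8]
tcp_rot: [180.0, 0.0, 1.6]
ft_force: [0.7, 0.2, -1.2]
finger_gap: 28.0
```

```bash
python3 -m inch '[[[0,0,0.05],[0,0,0],0],[[0,0,0.05],[0,0,0],0]]'
```

```text
time: 16.95
tool_pos: [545.6, -211.7, 30.7]
tcp_rot: [180.0, 0.0, 1.6]
ft_force: [-2.1, 1.7, 4.5]
finger_gap: 27.6
```

```bash
python3 -m inch '[[[0,0,0.05],[0,0,0],0],[[0,0,0.05],[0,0,0],0]]'
```

```text
time: 17.15
tool_pos: [545.6, -211.7, 30.6]
tcp_rot: [180.0, 0.0, 1.6]
ft_force: [-5.0, 1.4, 8.7]
finger_gap: 27.8
```

```bash
python3 -m inch '[[[0,0,0.05],[0,0,0],0],[[0,0,0.05],[0,0,0],0]]'
```

```text
time: 17.35
tool_pos: [545.6, -211.7, 30.6]
tcp_rot: [180.0, 0.0, 1.6]
ft_force: [-6.9, 2.5, 13.4]
finger_gap: 27.8
```

```bash
python3 look.py w11
python3 - <<'E'
from h import *
s=telemetry.sense();print(s['ft_force'],s['wrist_torque'],s['tool_pos'],s['tcp_rot'])
cv2.imwrite('pics/side11.png',viewer.snapshot('side')[:,:,::-1])
d=cv2.imread('pics/side11.png'); w=cv2.imread('pics/w11.png')
cv2.imwrite('pics/cc11.png',np.hstack([cv2.resize(d[105:165,310:370],(390,390),interpolation=cv2.INTER_CUBIC),cv2.resize(w[90:220,255:385],(390,390),interpolation=cv2.INTER_CUBIC)]))
E
```

```text
17.35 [ 545.59646034 -211.69897726   30.55119147] [1.79997163e+02 1.54245322e-02 1.58590420e+00] 27.766648210416044 [-6.88261803  2.46330917 13.35258681]
[-6.77991347  2.39520219 12.85822667] [ 0.47166992  1.05187873 -0.04061559] [ 545.59094926 -211.69707199   30.57560092] [1.79995603e+02 1.51326856e-02 1.58752948e+00]
```

View pics/cc11.png

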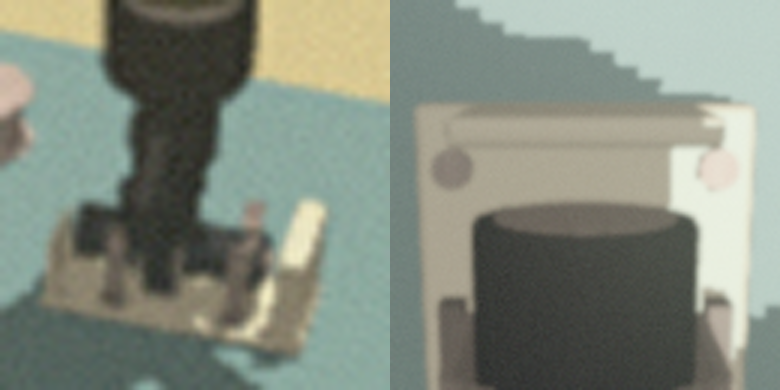

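Bottomed at TCP z 30.6 with about 15 N on the rod. In the wrist view the tail face is still at row ≈163, so there is no tilt or slip. Next I'll ease off the downward force.

```bash
python3 -m inch '[[[0,0,-0.08],[0,0,0],0],[[0,0,-0.15],[0,0,0],0],[[0,0,-0.15],[0,0,0],0]]'
```

```text
time: 17.75
tool_pos: [545.6, -211.7, 30.7]
tcp_rot: [180.0, 0.0, 1.6]
ft_force: [-1.2, 0.6, 1.6]
finger_gap: 28.1
```

```bash
python3 -m inch '[[[-0.1,0,-0.03],[0,0,0],0],[[-0.2,0,-0.03],[0,0,0],0],[[-0.3,0,-0.03],[0,0,0],0],[[-0.4,0,-0.03],[0,0,0],0],[[-0.5,0,-0.03],[0,0,0],0],[[-0.5,0,-0.03],[0,0,0],0]]'; python3 -m inch '[[[-0.1,0,0],[0,0,0],0],[[-0.2,0,0],[0,0,0],0],[[-0.3,0,0],[0,0,0],0],[[-0.3,0,0],[0,0,0],0]]'
```

```text
time: 18.35
tool_pos: [540.2, -211.8, 30.9]
tcp_rot: [-180.0, 0.0, 1.6]
ft_force: [0.2, -0.4, -2.8]
finger_gap: 27.9
time: 18.75
tool_pos: [537.3, -211.9, 31.1]
tcp_rot: [180.0, 0.0, 1.6]
ft_force: [0.9, -0.3, -1.6]
finger_gap: 28.0
```

```bash
python3 -m inch '[[[-0.07,0,0],[0,0,0],0],[[-0.14,0,0],[0,0,0],0],[[-0.2,0,0],[0,0,0],0],[[-0.2,0,0],[0,0,0],0]]'; python3 -m inch '[[[-0.05,0,0],[0,0,0],0],[[-0.1,0,0],[0,0,0],0],[[-0.1,0,0],[0,0,0],0]]'
```

```text
time: 19.15
tool_pos: [535.4, -211.9, 31.1]
tcp_rot: [180.0, 0.0, 1.6]
ft_force: [0.4, -0.1, -2.8]
finger_gap: 27.4
time: 19.45
tool_pos: [534.4, -212.0, 31.1]
tcp_rot: [180.0, 0.0, 1.6]
ft_force: [-0.3, -0.6, -2.2]
finger_gap: 27.9
```

```bash
python3 -m inch '[[[-0.03,0,0],[0,0,0],0],[[-0.05,0,0],[0,0,0],0],[[-0.05,0,0],[0,0,0],0]]'
```

```text
time: 19.75
tool_pos: [533.9, -212.0, 31.1]
tcp_rot: [180.0, 0.0, 1.6]
ft_force: [0.8, -0.1, -2.9]
finger_gap: 28.1
```

```bash
python3 -m inch '[[[-0.03,0,0],[0,0,0],0],[[-0.05,0,0],[0,0,0],0],[[-0.05,0,0],[0,0,0],0]]'
```

```text
time: 20.05
tool_pos: [533.4, -212.0, 31.0]
tcp_rot: [-180.0, 0.0, 1.6]
ft_force: [1.1, -0.2, -2.5]
finger_gap: 28.1
```

```bash
python3 -m inch '[[[-0.03,0,0],[0,0,0],0],[[-0.05,0,0],[0,0,0],0],[[-0.05,0,0],[0,0,0],0]]'
```

```text
time: 20.35
tool_pos: [532.9, -212.0, 31.0]
tcp_rot: [-180.0, 0.0, 1.6]
ft_force: [-0.1, -0.8, -1.7]
finger_gap: 27.8
```

```bash
python3 -m inch '[[[-0.03,0,0],[0,0,0],0],[[-0.05,0,0],[0,0,0],0],[[-0.05,0,0],[0,0,0],0]]'
```

```text
time: 20.65
tool_pos: [532.4, -212.0, 31.1]
tcp_rot: [180.0, 0.0, 1.6]
ft_force: [-0.2, -0.7, -2.3]
finger_gap: 28.1
```

```bash
python3 -m inch '[[[-0.03,0,0],[0,0,0],0],[[-0.05,0,0],[0,0,0],0],[[-0.05,0,0],[0,0,0],0]]'
```

```text
time: 20.95
tool_pos: [531.9, -212.0, 31.0]
tcp_rot: [-180.0, 0.0, 1.6]
ft_force: [-0.1, -0.3, -2.9]
finger_gap: 28.0
```

```bash
python3 -m inch '[[[-0.03,0,0],[0,0,0],0],[[-0.05,0,0],[0,0,0],0],[[-0.05,0,0],[0,0,0],0]]'
```

```text
time: 21.25
tool_pos: [531.4, -212.0, 31.0]
tcp_rot: [-180.0, 0.0, 1.6]
ft_force: [0.2, -0.4, -2.2]
finger_gap: 28.1
```

```bash
python3 -m inch '[[[-0.03,0,0],[0,0,0],0],[[-0.05,0,0],[0,0,0],0],[[-0.05,0,0],[0,0,0],0]]'
```

```text
time: 21.55
tool_pos: [530.9, -212.1, 31.1]
tcp_rot: [180.0, 0.0, 1.6]
ft_force: [0.8, -0.7, -2.0]
finger_gap: 27.8
```

```bash
python3 -m inch '[[[-0.03,0,0],[0,0,0],0],[[-0.05,0,0],[0,0,0],0],[[-0.05,0,0],[0,0,0],0]]'
```

```text
time: 21.85
tool_pos: [530.6, -212.1, 31.1]
tcp_rot: [180.0, 0.0, 1.6]
ft_force: [0.9, 0.1, -2.4]
finger_gap: 28.0
```

```bash
python3 -m inch '[[[-0.03,0,0],[0,0,0],0],[[-0.03,0,0],[0,0,0],0]]'
```

```text
time: 22.05
tool_pos: [530.5, -212.1, 31.2]
tcp_rot: [180.0, -0.0, 1.6]
ft_force: [3.0, -1.1, -4.1]
finger_gap: 28.1
```

```bash
python3 -m inch '[[[-0.03,0,0.01],[0,0,0],0],[[-0.03,0,0.01],[0,0,0],0]]'
```

```text
time: 22.25
tool_pos: [530.5, -212.1, 31.2]
tcp_rot: [180.0, -0.1, 1.6]
ft_force: [4.8, 0.3, -3.8]
finger_gap: 28.2
```

```bash
python3 -m inch '[[[-0.02,0,0.01],[0,0,0],0],[[-0.02,0,0.01],[0,0,0],0]]'
```

```text
time: 22.45
tool_pos: [530.5, -212.1, 31.2]
tcp_rot: [180.0, -0.1, 1.6]
ft_force: [6.5, 0.1, -4.7]
finger_gap: 28.0
```

```bash
python3 -m inch '[[[0,0,0],[0,0,0],0],[[0,0,0.02],[0,0,0],0],[[0.02,0,0.04],[0,0,0],0],[[0.03,0,0.05],[0,0,0],0]]'; python3 look.py w12
```

```text
time: 22.85
tool_pos: [530.5, -212.1, 30.9]
tcp_rot: [180.0, -0.0, 1.6]
ft_force: [3.8, 1.1, 1.4]
finger_gap: 27.8
22.85 [ 530.52647236 -212.12004617   30.89563662] [ 1.79985148e+02 -3.92915783e-02  1.59101641e+00] 27.819044249984746 [3.8334498  1.08312875 1.35637585]
```

View pics/w12.png

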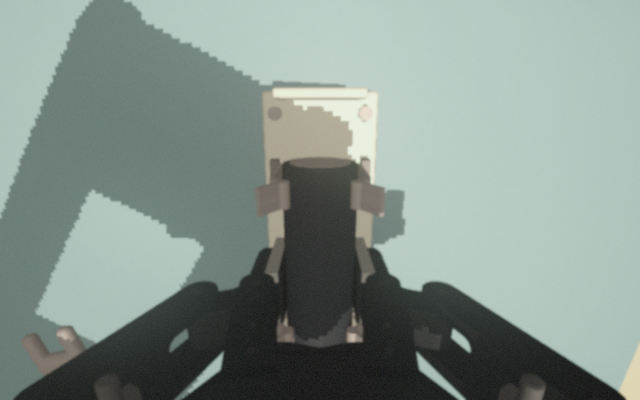

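The rod sits under the rear clip lips (rows 180–213), still bearing ~4 N on the end plate. Releasing.

```bash
python3 -m inch '[[[0,0,0],[0,0,0],0.38],[[0,0,0],[0,0,0],0.42],[[0,0,0],[0,0,0],0.5],[[0,0,0],[0,0,0],0.6],[[0,0,0],[0,0,0],0.6],[[0,0,0],[0,0,0],0.6]]'; python3 look.py w13
```

```text
time: 23.5
tool_pos: [529.9, -212.1, 30.3]
tcp_rot: [-180.0, 0.0, 1.6]
ft_force: [0.5, 0.6, -0.3]
finger_gap: 51.3
23.5 [ 529.85066812 -212.10626108   30.31826264] [-1.79997451e+02  3.09169548e-02  1.58365937e+00] 51.299161903050674 [ 0.52582607  0.57869693 -0.32315826]
```

View pics/w13.png

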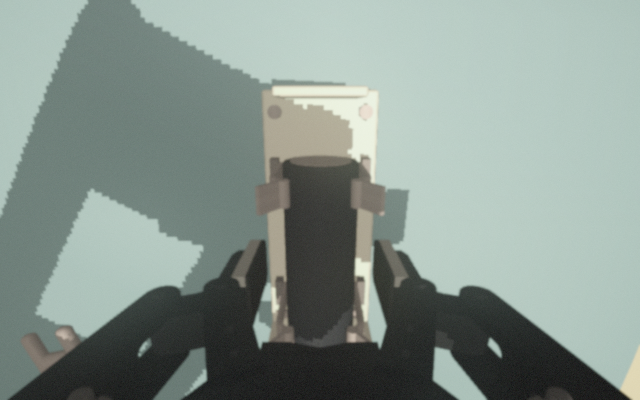

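```bash
python3 -m inch '[[[0,0,-0.5],[0,0,0],0.6],[[0,0,-1.2],[0,0,0],0.6],[[0,0,-2],[0,0,0],0.6]]'; python3 -m inch '[[[0,0,-2],[0,0,0],0.6],[[0,0,-4],[0,0,0],0.6],[[0,0,-7],[0,0,0],0.6],[[1,0,-10],[0,0,0],0.6],[[2,0,-10],[0,0,0],0.6],[[2.5,0,-10],[0,0,0],0.6],[[2.5,0,-10],[0,0,0],0.6],[[2.5,0,-10],[0,0,0],0.6]]'; python3 look.py w14
python3 - <<'E'
from h import *
for n in ['scene','side']: cv2.imwrite(f'pics/{n}14.png',viewer.snapshot(n)[:,:,::-1])
d=cv2.imread('pics/side14.png'); s=cv2.imread('pics/scene14.png'); w=cv2.imread('pics/w14.png')
cv2.imwrite('pics/w14c.png',np.hstack([cv2.resize(w[90:310,250:390],(382,600),interpolation=cv2.INTER_CUBIC),cv2.resize(d[115:170,310:367],(415,600),interpolation=cv2.INTER_CUBIC)]))
E
```

```text
time: 23.85
tool_pos: [530.0, -212.1, 51.1]
tcp_rot: [180.0, 0.0, 1.6]
ft_force: [0.2, -0.8, -0.4]
finger_gap: 50.9
time: 24.65
tool_pos: [553.9, -210.9, 148.7]
tcp_rot: [-179.9, 0.2, 1.6]
ft_force: [0.5, 0.6, 0.8]
finger_gap: 51.2
24.65 [ 553.93996167 -210.94264572  148.71488238] [-1.79928927e+02  1.74059485e-01  1.59502378e+00] 51.169600771160304 [0.48850547 0.5661342  0.78104998]
```

View pics/w14c.png

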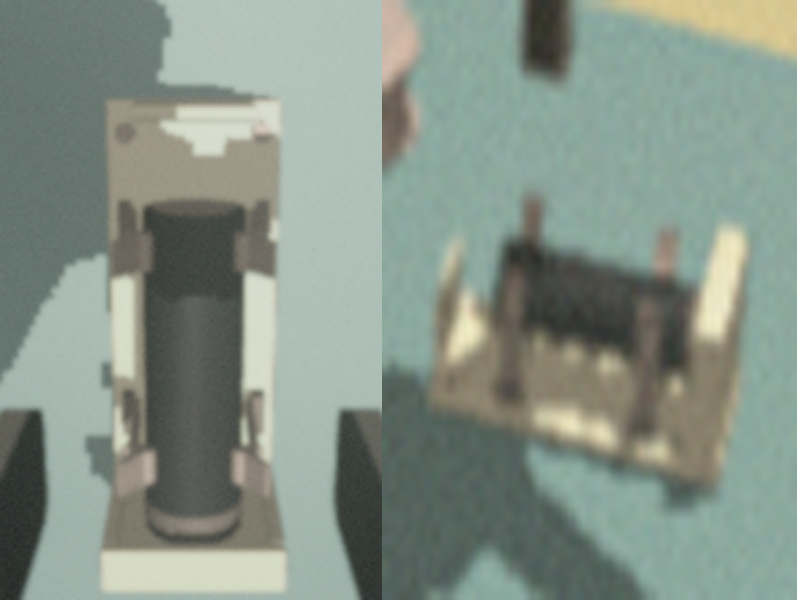

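View pics/side14.png

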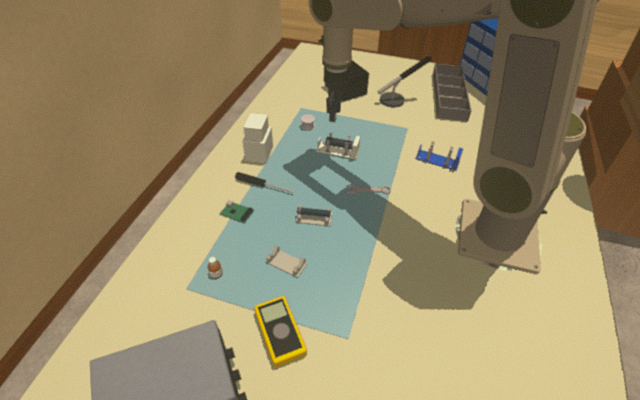

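Run:
```python
from h import *; import pickle
np.set_printoptions(precision=1,suppress=True)
s=pickle.load(open('pics/w14.pkl','rb')); c=cam('wrist',s)
k=382/140; f=lambda p:[[250+(a+.5)/k-.5,90+(b+.5)/k-.5] for a,b in p]
# tail face centre, tail top, band-end apex, housing top front edge, rear clip lips rows, front lips, plate rear corners
print(topl(c,f([[195,207],[195,215],[193,540],[193,550],[152,253],[237,253],[154,467],[235,467],[107,101],[280,99]]),[39,54,54,60,50,50,50,50,11,11]))
```

```text
[[ 579.6 -211.5   39. ]
 [ 580.3 -211.4   54. ]
 [ 482.4 -213.7   54. ]
 [ 482.8 -213.7   60. ]
 [ 568.7 -200.1   50. ]
 [ 569.3 -223.2   50. ]
 [ 504.1 -201.6   50. ]
 [ 504.8 -225.4   50. ]
 [ 606.4 -184.1   11. ]
 [ 608.4 -236.6   11. ]]
```

Run:
```python
from h import *; import pickle
a=cv2.imread('pics/w12.png',0).astype(np.float32);b=cv2.imread('pics/w13.png',0).astype(np.float32)
def sh(x0,x1,y0,y1):
    W=np.eye(2,3,dtype=np.float32); A=a[y0:y1,x0:x1];B=b[y0:y1,x0:x1]
    cc,W=cv2.findTransformECC(A,B,W,cv2.MOTION_TRANSLATION,(3,200,1e-6),None,3); return W[:,2],cc
print('tail',sh(293,348,152,176)); print('lips',sh(255,292,176,220),sh(350,388,176,220)); print('holes',sh(262,290,100,125),sh(355,380,100,125))
ca,cb=[cam('wrist',pickle.load(open(f'pics/{n}.pkl','rb'))) for n in('w12','w13')]
for P in ([579.5,-211.4,39],[569,-200,50],[600,-230,11]): print(P,(proj(cb,[P])-proj(ca,[P]))[0])
```

```text
tail (array([ 0.9321135, -1.2079835], dtype=float32), 0.9823848322617942)
lips (array([ 0.3338607, -1.3095866], dtype=float32), 0.9727009854258327) (array([ 0.5957233, -1.1012386], dtype=float32), 0.9952182331299975)Traceback (most recent call last):
  File "<stdin>", line 6, in <module>
  File "<stdin>", line 5, in sh
cv2.error: OpenCV(4.12.0) /io/opencv/modules/video/src/ecc.cpp:589: error: (-7:Iterations do not converge) The algorithm stopped before its convergence. The correlation is going to be minimized. Images may be uncorrelated or non-overlapped in function 'findTransformECC'
```

Between the pictures before and after release, the tail moved exactly as the sled's clips did (−1.2 px each, which is camera motion), so the stick stayed against the plate. Handing in.

```bash
python3 -c "
from h import *
s=telemetry.sense(); print(s['time'],s['ft_force'],s['qd'].round(3)); print(r.hand_in())"
```

```text
24.8 [-0.4743522   0.74738522 -0.04492073] [-0.065 -0.247 -0.346  0.059 -0.161 -0.046]
the job is handed in; nothing more can be done
None
```

I took the thick stick out of its dock and pressed it level into both clips of the white sled. I then slid it about 15 mm forward until the button touched the end plate, let go, and handed in at 24.8 s. No verdict was reported.

- **Press:** the spring fingers took up to about 14 N. The stick then stopped dead on the seats at about 15 N, which is above the 6 N needed and below the 22 N limit.
- **Slide:** the button first met the end plate at about 3 N. I pushed to about 6.5 N, below the 12 N limit, and about 4 N remained when I released.
- **Final checks:**
  - After release the tail and clips shifted together in the wrist images, so the stick did not spring back.
  - The stick lies on the sled's centre line to within about 0.3 mm and looks level in both clips.
  - The measured tail position disagrees with the fitted seat position by about 0.8 mm, which is within camera error.
  - One further image check, on the sled's screw holes, did not converge, so I left it out.
- **Correction on the way:** at first contact with the fingers, the arm sat about 1 mm sideways and 2 mm back of where it should be. I backed off 3 mm, recentred and continued.
- **Bystanders:** the thin stick and the bystanders the last side view shows look where they started; I did not measure them.

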